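Clamp a mixing jar with the cam lever

TASK

Set the white jar with the black lid upright in the ring of the jar clamp and swing the clamp arm over it to its stop. With the red lever still up, turn the wing nut clockwise until the rubber foot just bears on the lid, so that the lever will meet firm resistance, then press the lever fully home so that it stays shut with the jar held. Leave the other things where they stand.

Things in the scene. Friction and masses are not known exactly. Their poses are not given: they have to be found in the camera images.
- clamp: base of the jar clamp, fixed to the worktop: aluminium plate 104 mm (own x) by 236 mm (own y, from -140 to +96), 12 mm thick. Origin on the worktop under the plate. Along its own +y follow: jar nest (y = -85 mm), upright stud (y = +10 mm), lever pivot (y = +60 mm), lever. Position and yaw vary; z is up. A grey cam housing (52 x 46 mm, up to 48 mm high) stands round the stud
- nest (a point): centre of the jar nest on the plate, 12 mm above the worktop: flat floor inside a black ring of 37 mm inner and 42 mm outer radius whose rim stands 9.5 mm above that floor
- jar: the jar to clamp: white body, black lid, 61 mm across, 78 mm tall, 0.1 to 0.25 kg. Origin at the centre of its underside, z up
- strap (a joint): swing of the steel clamp arm about the stud, rad: 0 = against its stop, its foot straight over the nest; grows clockwise seen from above (towards the robot side), to 1.75. Starts 1.0 to 1.6. Turns with about 0.5 N at the post and stays where left. The arm is 26 mm wide, 10 mm thick, reaches from the stud to the post 95 mm away
- strap_post (a point): middle of the black upright post (16 mm diameter, 26 mm tall) on the free end of the clamp arm, 16 mm above the arm's top face; handle for swinging the arm. The rubber foot is below it
- foot_face (a point): centre of the underside of the round rubber foot (36 mm across) that hangs on a spring under the arm's free end and presses on the jar's lid; it is 24 mm below the arm's underside when not pressed
- foot (a joint): how far the sprung foot is pushed up into the arm, m: 0 = free, stiffness 6 N per mm, at most 0.012
- nut (a joint): turn of the wing nut on top of the stud, rad, 0 to 4.5; grows clockwise seen from above, and lowers the arm and foot by 4 mm per rad. At 0 its wings lie along the clamp's own x axis, and (lever at 0.9) the foot is 12.5 mm above the lid of a jar in the nest. Starts 0 to 1.9. Takes about 0.3 N m and stays where left
- nut_grip (a point): on the nut's axis, at half height of its wings: a black bar 60 mm long, 14 mm thick, 24 mm tall, with a yellow mark on one end; grip across the 14 mm, above the round hub (34 mm across) whose top is 11 mm below this point. The 12 mm stud sticks out through the top of the nut (more as the nut goes down), to 176 mm above the worktop, the highest part of the clamp. It moves with the nut
- lever (a joint): the red cam lever, rad: 0.9 = fully up (open), 0 = home (level, pointing along the clamp's own +y). Pressing it down draws the stud, arm and foot down by 7 mm in all, evenly over its swing. Its cam is stiff: about 5 N at the tip when free, 8 to 9 N when the foot presses on a jar; it stays where left. Starts 0.75 to 0.9
- lever_pivot (a point): pivot of the lever, 36 mm above the worktop; its axis is level, along the clamp's own x
- lever_tip (a point): on the upper face of the lever's paddle (26 mm wide, 12 mm thick, 36 mm long), 98 mm from the pivot; the place to press
- amber_jar: bystander: brown glass jar with a white lid, 69 mm across, 120 mm tall; origin under its centre
- amber_bottle: bystander: brown glass bottle with a black cap, 66 mm across, 150 mm tall; origin under its centre
- yellow_bottle: bystander: yellowish bottle with a black cap, 45 mm across, 112 mm tall; origin under its centre
- tape: bystander: roll of brown packing tape lying flat, 105 mm across, 48 mm tall; origin under its centre
- cream_beaker: bystander: beaker of white cream, 78 mm across, 96 mm tall; origin under its centre
- white_jar: bystander: small all-white jar, 58 mm across, 48 mm tall; origin under its centre
Mind the look-alikes: they are no part of the job. Of the things that look like the jar, take the one that is farthest to the robot's right at the start.

How it is judged:
By the outcome, as a careful person would: the job done as asked, in the order asked, and still so for the second after the job is handed in, with the robot touching nothing.
It also fails if it takes over 72 s, if anything falls off the work surface, if the arm or the gripper's body presses on something with over 40 N, if the wrist force passes 120 N, or if a joint passes its speed limit or range.

ROBOT

A 7-joint arm with a two-finger parallel gripper is mounted at the origin on a cart in front of the work surface, level with it; the furniture and walls round the work are solid. World frame = base frame: x ahead of the robot, y to its left, z up, the work surface at z = 0. Lengths are in m, angles in rad, forces in N, time in s.
With the tool pointing down it reaches from about 0.4 to 0.875 m from the base axis. Payload 19.3 kg.
Tool frame: the origin (TCP) lies on the centre line of the jaws, within the pads' length; the fingertips stand 14 mm ahead of it and the grasp point (between the pads) lies 5 mm behind it; y points along the fingers, x is the direction in which the jaws open and shut, and the axes are right-handed (so a half turn about y gives the same grasp; the last joint's range is limited). The gripper opens to 85 mm and grips with 20 to 120 N. Pads are 22 mm wide; open, the fingers measure 114 mm over their backs; the gripper's body (76 mm by 85 mm) begins 54 mm behind the grasp point. The pads swing forward as they close: fully open they stand 13 mm farther back than shut.
Start: joints at [1.256, 0.521, -0.036, 1.599, 0.021, 1.021, -0.113], TCP at [0.151, -0.606, 0.245] pointing down, gripper open.
Joint ranges: [-2.91, 2.91], [-0.3, 2.13], [-1.5, 1.42], [0.17, 2.43], [-1.26, 4.41], [0.16, 1.93], [-2.52, 2.52]. Speed limits (rad/s): [1.89, 1.89, 2.39, 2.39, 3.01, 3.01, 3.01].

INTERFACE

Orientations are given as [roll, pitch, yaw] about the fixed x, y, z axes, in that order (R = Rz(yaw) Ry(pitch) Rx(roll)).
In Python, from workcell import monitor, grab_frame, workorder gives the robot as it stands.
- The arm moves only by the tool drive_tool, never from a script. Its argument "steps" is one flat list of numbers, 5 for each row, row after row: the finger opening in mm, from 0 to 85.4, then the shift along the world's x, y, z in mm, then the turn about the world's z in degrees. In form: [fingers, tx, ty, tz, twist, fingers, tx, ty, tz, twist, ...]. A call has exactly 5 rows; each row shifts and turns the commanded pose from where the row before left it; what a row does not reach is not made up. A row lasts 1/12 s, in which the tool goes at most 41.7 mm and 7.16 degrees, less where a joint would pass 70% of its speed; a pose out of reach is approached as far as the arm can. A call is refused whole if a number of a shift passes 41.7 or a number of a turn 7.16, either way. A call with a gripper value outside its range is refused whole. The fingers move at their own pace and stop on an object; "grip_force" is the grip in N (left out, the last holds). Time passes only in rows, so rows that do not move let the fingers close, or fill a call up. It gives the time, the measured TCP pose, the force and the opening at its end, in the units of the state.
- monitor.observe(): the state, without advancing time (a new reading comes with each control period).
- grab_frame(name): name is "scene" or "top" or "wrist"; returns a dict with "frame" (480x640x3 uint8, red, green, blue), "vertical_fov" (degrees; the focal length in pixels is half the picture's height over the tangent of half this angle, whatever the lens; pixels are square), "cx", "cy" (the principal point, pixels), "k1" (the pictures are not rectified: a ray, as slopes to the right and down, at radius r is drawn at 1 + k1 r^2 times it, then the intrinsics apply), "xyz" and "orientation" of the camera in the world. Camera axes: x right, y down, z forward; pixel columns grow to the right and rows downward; lengths in m; the calibration is good to about 2 mm. A picture is of the moment at which its call begins. There is no depth.
- workorder.job_done(): hands the job in, once; it reports no verdict.
The state is a dict: "clock": time; "qpos": joint angles; "qd": joint speeds; "joint_efforts": joint torques, N m; "position": TCP position; "tool_rot": TCP orientation; "force": force on the tool from outside, world axes, zero at the start; "moment": the same for the moment, N m; "grip_width": finger opening in m.
Only numpy, scipy, OpenCV 4.12 (cv2) and the standard library are available. Lean on these libraries where they do the work, as an engineer would, in place of code of your own. Each camera call takes 0.05 s, during which the arm holds its last target. There are 200 camera calls.

## Working session

There is one attempt and no reset: what is moved stays moved. The work goes in short steps, Python scripts to look and compute and a tool call to move; the robot and the scene stay as the last step left them, time stands still between calls to the robot, and variables do not carry over. Pictures are saved under pics/ and viewed, about 8 in all and at most 12, crops included, and the job is handed in when it is done.

Besides the shell and the picture viewer there is one more tool, called after ">>>" by a JSON object that holds its "op" and its "data", one argument or row to a line. drive_tool: Moves the arm, as the interface text tells. Its arguments: {"type":"object","properties":{"steps":{"type":"array"},"grip_force":{"type":"number"}},"required":["steps"]}

```bash
mkdir -p pics; ls; cat > h.py <<'E'
import numpy as np, cv2
from workcell import monitor, grab_frame, workorder
from scipy.spatial.transform import Rotation as Ro
def snap(name,fn=None):
    f=grab_frame(name); 
    if fn: cv2.imwrite('pics/'+fn,cv2.cvtColor(f['frame'],cv2.COLOR_RGB2BGR))
    return f
def cam(f):
    h=f['frame'].shape[0]; F=h/2/np.tan(np.radians(f['vertical_fov'])/2)
    o=np.array(f['orientation'],float)
    R=Ro.from_euler('xyz',o).as_matrix() if o.size==3 else o.reshape(3,3)
    return F,R,np.array(f['xyz'],float)
def ray(f,u,v):
    F,R,p=cam(f); d=np.array([(u-f['cx'])/F,(v-f['cy'])/F]); s=d.copy()
    for _ in range(20): s=d/(1+f['k1']*(s@s))
    r=R@np.array([s[0],s[1],1]); return p,r/np.linalg.norm(r)
def onz(f,u,v,z):
    p,r=ray(f,u,v); return p+r*(z-p[2])/r[2]
def proj(f,P):
    F,R,p=cam(f); c=R.T@(np.array(P)-p); s=c[:2]/c[2]; s=s*(1+f['k1']*(s@s)); return s*F+[f['cx'],f['cy']]
def tri(a,b):
    (p,r),(q,s)=a,b; A=np.stack([r,-s],1); t=np.linalg.lstsq(A,q-p,rcond=None)[0]
    x,y=p+r*t[0],q+s*t[1]; return (x+y)/2,np.linalg.norm(x-y)
E
python3 - <<'E'
from h import *
print(monitor.observe())
for n in('scene','top','wrist'):
    f=snap(n,n+'0.png'); print(n,{k:v for k,v in f.items() if k!='frame'})
a=[cv2.imread(f'pics/{n}0.png') for n in('scene','top')]
E
```

```text
pics
{'clock': 0.0, 'qpos': array([ 1.25579489,  0.52201035, -0.03634177,  1.59999778,  0.02120735,
        1.02112617, -0.11282161]), 'qd': array([ 1.27519959e-03,  1.37816319e-04,  8.56430335e-04,  6.80898434e-07,
        1.39540551e-03, -1.91319652e-04, -3.54389627e-04]), 'joint_efforts': array([ 2.61014893e-04, -9.27103615e+01,  1.98001519e+00, -3.69935381e+01,
        1.79228734e-02,  8.13302526e-03,  5.93361733e-05]), 'position': array([ 0.15136858, -0.60605569,  0.24473151]), 'tool_rot': array([-1.57087908e+00,  1.15340556e-03, -1.32601041e+00]), 'force': array([0.06196546, 0.25246103, 0.29385887]), 'moment': array([ 0.02190301, -0.03610152,  0.01950957]), 'grip_width': 0.0855497469124244}
scene {'vertical_fov': 48.21901913222945, 'cx': 320.74882515962554, 'cy': 236.0807903628935, 'k1': -0.09203981342031349, 'xyz': array([-0.04314389,  0.65466264,  1.12549871]), 'orientation': array([-2.41772665,  0.00995003, -2.36305642])}
top {'vertical_fov': 44.505406707775336, 'cx': 337.46599085960145, 'cy': 241.86097741639634, 'k1': -0.03497523832027454, 'xyz': array([-0.28646416, -0.16469351,  1.64539228]), 'orientation': array([-2.61153799,  0.00766   , -1.36104828])}
wrist {'vertical_fov': 66.75401795999508, 'cx': 320.2153555736954, 'cy': 244.4825168232515, 'k1': -0.027224059971297197, 'xyz': array([ 0.23292113, -0.58665052,  0.3731666 ]), 'orientation': array([ 2.80843506e+00,  1.58753874e-03, -1.32642057e+00])}
```

```bash
ls pics
```

```text
scene0.png
top0.png
wrist0.png
```

View pics/top0.png

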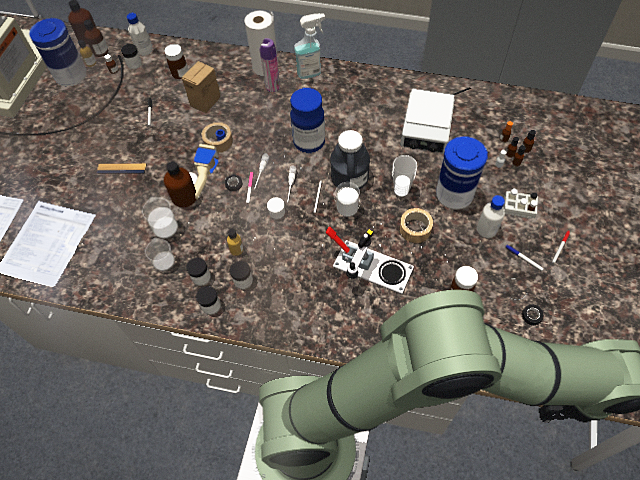

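View pics/scene0.png

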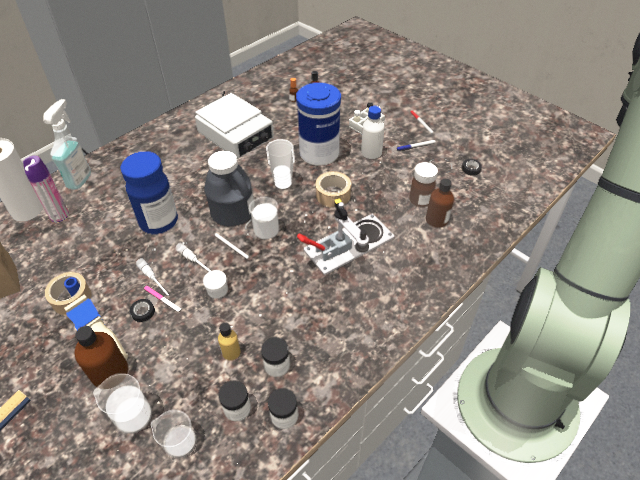

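The top view shows three black-lidded jars at about (198,270), (207,298) and (240,272). The clamp plate runs from (335,250) to (410,280), with the nest ring at (391,272). Next I'll zoom in on both views for measuring.

```bash
python3 - <<'E'
from h import *
t=cv2.imread('pics/top0.png'); s=cv2.imread('pics/scene0.png')
a=cv2.resize(t[215:305,320:420],(600,540),interpolation=cv2.INTER_CUBIC)
a=cv2.resize(t[220:300,320:420],(400,320),interpolation=cv2.INTER_CUBIC)
b=cv2.resize(s[190:280,290:402],(400,321),interpolation=cv2.INTER_CUBIC)[:320]
c=cv2.resize(t[250:320,180:260],(320,280),interpolation=cv2.INTER_CUBIC)
d=cv2.resize(s[330:435,210:310],(267,280),interpolation=cv2.INTER_CUBIC)
bot=np.zeros((280,800,3),np.uint8); bot[:,:320]=c; bot[:,400:667]=d
cv2.imwrite('pics/crop0.png',np.vstack([np.hstack([a,b]),bot]))
ft,fs=grab_frame('top'),grab_frame('scene')
for n,p in dict(A=(198,265),B=(207,294),C=(240,268)).items(): print(n,onz(ft,*p,.078))
for n,p in dict(A=(233,393),B=(283,401),C=(275,350)).items(): print(n,onz(fs,*p,.078))
print('ring',onz(ft,391,272,.02),onz(fs,370,233,.02))
print('plate corners',[onz(ft,*p,.012) for p in((335,262),(405,290),(413,265))])
E
```

```text
A [0.44326785 0.43636219 0.078     ]
B [0.35615529 0.37857689 0.078     ]
C [0.45963336 0.30794575 0.078     ]
A [0.43863555 0.44255171 0.078     ]
B [0.35111907 0.38088598 0.078     ]
C [0.45145788 0.31179488 0.078     ]
ring [ 0.57008103 -0.14021682  0.02      ] [ 0.56114896 -0.13619404  0.02      ]
plate corners [array([0.57330055, 0.03910295, 0.012     ]), array([ 0.52150277, -0.19247973,  0.012     ]), array([ 0.61296693, -0.20394862,  0.012     ])]
```

View pics/crop0.png

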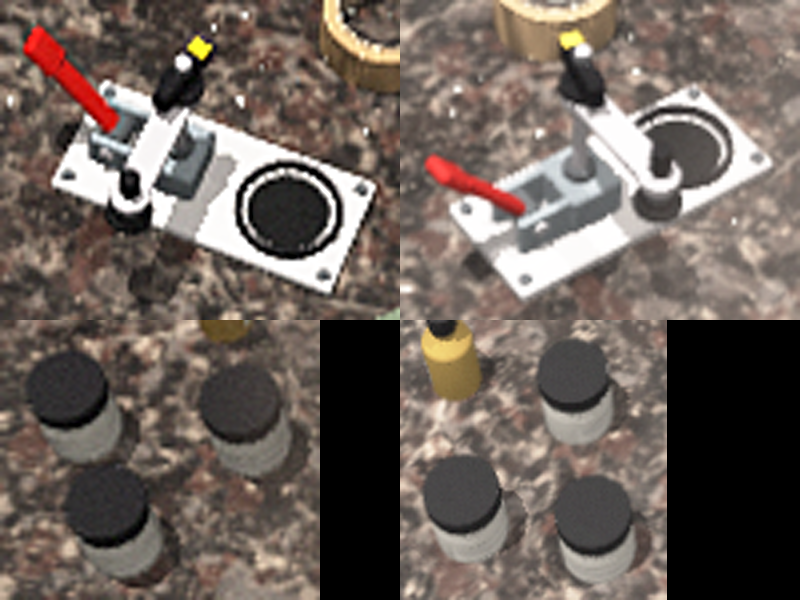

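Jar C at about (0.455, 0.31) is the rightmost of the three. I'll plan an arc to above the clamp for a close look.

```bash
cat >> h.py <<'E'
def arc(a0,r0,a1,r1,n,dz=0):
    a=np.radians(np.linspace(a0,a1,n+1)); r=np.linspace(r0,r1,n+1)
    p=np.stack([r*np.cos(a),r*np.sin(a)],1)*1000; d=np.diff(p,axis=0)
    for x,y in d: print(round(x),round(y),round(dz/n),round((a1-a0)/n,1))
E
python3 -c "
from h import *
arc(-76,.625,-6,.58,20,60)"
```

```text
36 13 3 3.5
35 15 3 3.5
34 17 3 3.5
33 19 3 3.5
31 21 3 3.5
30 22 3 3.5
29 24 3 3.5
27 26 3 3.5
25 27 3 3.5
23 29 3 3.5
21 30 3 3.5
20 31 3 3.5
18 32 3 3.5
15 33 3 3.5
13 34 3 3.5
11 34 3 3.5
9 35 3 3.5
7 35 3 3.5
5 35 3 3.5
3 35 3 3.5
```

>>> {"op": "drive_tool", "data": {
  "steps": [85,36,13,3,3.5,85,35,15,3,3.5,85,34,17,3,3.5,85,33,19,3,3.5,85,31,21,3,3.5]
}}

```text
clock: 0.67
position: [0.3221, -0.5204, 0.2603]
tool_rot: [-1.571, -0.0, -1.018]
force: [-0.4, -0.4, -0.8]
grip_width: 0.085
```

>>> {"op": "drive_tool", "data": {
  "steps": [85,30,22,3,3.5,85,29,24,3,3.5,85,27,26,3,3.5,85,25,27,3,3.5,85,23,29,3,3.5]
}}

```text
clock: 1.08
position: [0.4557, -0.392, 0.2753]
tool_rot: [-1.571, -0.0, -0.712]
force: [-0.3, -0.3, -1.4]
grip_width: 0.0852
```

>>> {"op": "drive_tool", "data": {
  "steps": [85,21,30,3,3.5,85,20,31,3,3.5,85,18,32,3,3.5,85,15,33,3,3.5,85,13,34,3,3.5]
}}

```text
clock: 1.5
position: [0.5421, -0.2317, 0.2903]
tool_rot: [-1.571, 0.0, -0.407]
force: [1.8, -0.5, -0.6]
grip_width: 0.0849
```

>>> {"op": "drive_tool", "data": {
  "steps": [85,11,34,3,3.5,85,9,35,3,3.5,85,7,35,3,3.5,85,5,35,3,3.5,85,3,35,3,3.5]
}}

```text
clock: 1.92
position: [0.5766, -0.0576, 0.3054]
tool_rot: [-1.571, -0.0, -0.101]
force: [0.8, -0.3, -0.4]
grip_width: 0.0851
```

```bash
python3 - <<'E'
from h import *
f=snap('wrist','w1.png'); np.save('w1.npy',f,allow_pickle=True)
o=monitor.observe(); print(o['position'],o['tool_rot'],o['qpos'],o['clock'],f['xyz'],f['orientation'])
E
```

```text
[ 0.57703007 -0.04975517  0.30627045] [-1.56722330e+00 -9.43046691e-04 -8.91787815e-02] [ 0.33755095  0.42324817 -0.49016416  1.6327131   0.21102951  1.13751885
 -0.29380292] 1.9667 [0.58492198 0.02531916 0.43376187] [ 2.80950035e+00  7.80217537e-04 -1.01709784e-01]
```

View pics/w1.png

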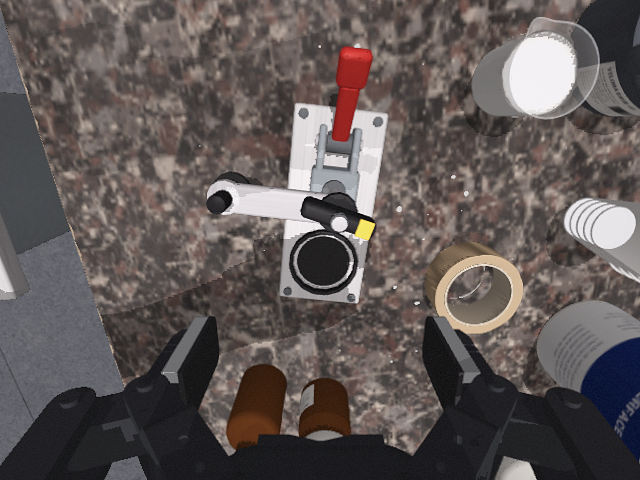

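The wrist view shows the nest ring at (324,261) and the plate screws at (303,113), (378,122), (287,292) and (351,298). The post top is at (219,202). The nut bar runs from (306,207) to its yellow end at (367,229), and the lever paddle is at (354,68). Next I'll measure these, using the top and scene views for height.

```bash
python3 - <<'E'
from h import *
f=np.load('w1.npy',allow_pickle=True).item()
S=[onz(f,*p,.012)[:2] for p in((303,113),(378,122),(287,292),(351,298))]
ydir=(S[0]-S[2])+(S[1]-S[3]); th=np.arctan2(-ydir[0],ydir[1]); print('yaw',np.degrees(th), [s.round(4) for s in S])
u=np.array([-np.sin(th),np.cos(th)]); xo=np.array([np.cos(th),np.sin(th)])
nest=onz(f,324,261,.0215)[:2]; nest2=onz(f,324,261,.012)[:2]
print('nest',nest,nest2,'screw mid',sum(S)/4, 'ycent offset', (sum(S)/4-nest)@u)
stud=nest+.095*u; piv=nest+.145*u
print('stud',stud,'piv',piv)
# nut: axis at stud; stud top z .176
print('studtop seen',onz(f,340,223,.176))
hsv=cv2.cvtColor(f['frame'],cv2.COLOR_RGB2HSV)
m=cv2.inRange(hsv,(22,150,120),(35,255,255)); m[:,:300]=0; m[:,420:]=0; m[:190]=0;m[250:]=0
c=np.argwhere(m).mean(0)[::-1]; 
for z in(.14,.15,.16):
  y=onz(f,*c,z)[:2]; e=onz(f,306,207,z)[:2]; d=y-stud; d2=y-e
  print('nut',z,y,e,'mid',(y+e)/2,'len',np.linalg.norm(y-e),[np.degrees(np.arctan2(*(v@np.stack([-u,xo],1))[:])).round(1) for v in(d,d2)])
for z in(.12,.13,.14,.15):
  p=onz(f,219,202,z)[:2]; d=p-stud; print('post top',z,p,'r',np.linalg.norm(d),'strap',np.arctan2(-(d@xo),-(d@u)))
# lever paddle centre
t=grab_frame('top'); s=grab_frame('scene')
def redc(g):
  h=cv2.cvtColor(g['frame'],cv2.COLOR_RGB2HSV); m=cv2.inRange(h,(0,170,90),(6,255,255))
  n,l,st,ce=cv2.connectedComponentsWithStats(m); return [(st[i],ce[i]) for i in range(1,n) if st[i][4]>60]
for g in(f,t,s): print(redc(g))
for z in(.09,.1,.11,.12):
  p=onz(f,354,68,z)[:2]-piv; print('lever',z,p@u,p@xo,np.arctan2(z-.036,p@u))
# top z check of yellow mark
ht=cv2.cvtColor(t['frame'],cv2.COLOR_RGB2HSV); m=cv2.inRange(ht,(22,150,120),(35,255,255))
yt=np.argwhere(m[215:260,350:390]).mean(0)[::-1]+[350,215]; 
ct=ray(t,*yt); cw=ray(f,*c); print('yellow tri',tri(ct,cw),yt,c)
print('jar C lid tri',tri(ray(t,240,268),ray(s,275,350)))
E
```

```text
yaw -12.124777425765982 [array([0.5665, 0.0337]), array([0.6476, 0.0161]), array([ 0.5209, -0.1792]), array([ 0.6019, -0.1961])]
nest [ 0.57258793 -0.13769283] [ 0.57230371 -0.14144921] screw mid [ 0.58424006 -0.08135333] ycent offset 0.057530136110003516
stud [ 0.59254186 -0.04481204] piv [0.60304393 0.00407259]
studtop seen [ 0.59182889 -0.04797885  0.176     ]
nut 0.14 [ 0.61310905 -0.06593668] [ 0.56607122 -0.04175224] mid [ 0.58959013 -0.05384446] len 0.052890875314327956 [np.float64(33.6), np.float64(15.1)]
nut 0.15 [ 0.61214953 -0.06283022] [ 0.56671292 -0.03946905] mid [ 0.58943122 -0.05114963] len 0.05109040761731435 [np.float64(30.5), np.float64(15.1)]
nut 0.16 [ 0.61119001 -0.05972376] [ 0.56735462 -0.03718586] mid [ 0.58927231 -0.04845481] len 0.04928993992030065 [np.float64(26.5), np.float64(15.1)]
post top 0.12 [ 0.48927555 -0.03404436] r 0.103826170634417 strap 1.4630745628106792
post top 0.13 [ 0.49232392 -0.03215237] r 0.10101436275259525 strap 1.4848349084990222
post top 0.14 [ 0.4953723  -0.03026038] r 0.09825311053801516 strap 1.5078297445626103
post top 0.15 [ 0.
[... 588 characters left out ...]
egal value
 ** On entry to DLASCL parameter number  4 had an illegal value
 ** On entry to DLASCL parameter number  4 had an illegal value
 ** On entry to DLASCL parameter number  4 had an illegal value
 ** On entry to DLASCL parameter number  5 had an illegal value
 ** On entry to DLASCL parameter number  4 had an illegal value<stdin>:30: RuntimeWarning: Mean of empty slice.
  ret = um.true_divide(
Traceback (most recent call last):
  File "h.py", line 22, in tri
    (p,r),(q,s)=a,b; A=np.stack([r,-s],1); t=np.linalg.lstsq(A,q-p,rcond=None)[0]
                                             ~~~~~~~~~~~~~~~^^^^^^^^^^^^^^^^^^
numpy.linalg.LinAlgError: SVD did not converge in Linear Least Squares
```

Clamp yaw is about -12°. The nest is near (0.572,-0.140), the nut at about 15° and the strap at about 1.5 rad. I'll go over jar C with the jaws along the clamp's y (tool yaw about 78°), which suits both the pick and the place.

>>> {"op": "drive_tool", "data": {
  "steps": [85,-8,24,-4,5.5,85,-8,24,-4,5.5,85,-8,24,-4,5.5,85,-8,24,-4,5.5,85,-8,24,-4,5.5]
}}

```text
clock: 2.48
position: [0.5361, 0.0603, 0.285]
tool_rot: [-1.571, 0.0, 0.378]
force: [-0.1, -0.2, 0.4]
grip_width: 0.085
```

>>> {"op": "drive_tool", "data": {
  "steps": [85,-8,24,-4,5.5,85,-8,24,-4,5.5,85,-8,24,-4,5.5,85,-8,24,-4,5.5,85,-8,24,-4,5.5]
}}

```text
clock: 2.9
position: [0.4964, 0.1804, 0.265]
tool_rot: [-1.571, 0.0, 0.858]
force: [0.5, -1.1, 0.1]
grip_width: 0.0849
```

>>> {"op": "drive_tool", "data": {
  "steps": [85,-8,24,-4,5.5,85,-8,24,-4,5.5,85,-8,24,-4,5.5,85,-8,24,-4,5.5,85,0,0,0,0]
}}

```text
clock: 3.32
position: [0.4628, 0.2798, 0.2487]
tool_rot: [-1.569, -0.001, 1.249]
force: [-1.3, 0.5, -0.0]
grip_width: 0.0845
```

```bash
python3 - <<'E'
from h import *
f=snap('wrist','w2.png'); np.save('w2.npy',f,allow_pickle=True)
o=monitor.observe(); print(o['position'],o['tool_rot'],o['qpos'],o['clock'],f['xyz'],f['orientation'])
print('predicted jar C lid px',proj(f,(.455,.311,.078)))
E
```

```text
[0.46387981 0.27765039 0.24880968] [-1.56970274e+00  3.73642754e-06  1.24216924e+00] [-0.03245254  0.49837901 -0.84988686  1.7885681   0.42564473  1.04991834
  0.20243025] 3.3667 [0.38289591 0.3054386  0.37723993] [ 2.81173289e+00 -1.16809130e-03  1.24828335e+00]
predicted jar C lid px [353.40650641 203.97064334]
```

View pics/w2.png

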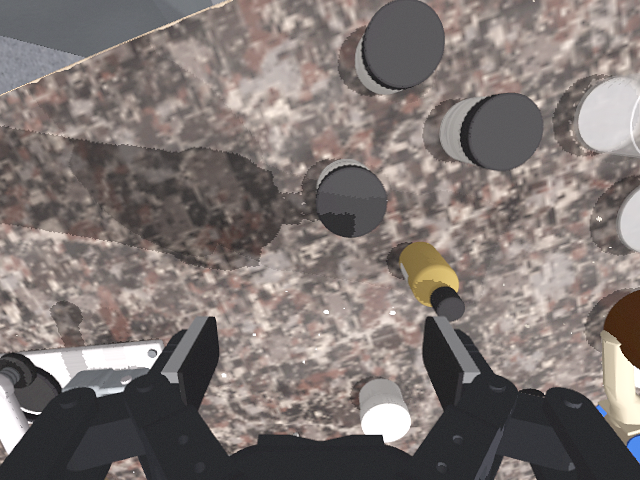

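Jar C's lid is at (351,201), close to the prediction. The yellow bottle's base is near (408,258), so I'll check its clearance.

```bash
python3 - <<'E'
from h import *
f=np.load('w2.npy',allow_pickle=True).item()
g=f['frame']; hsv=cv2.cvtColor(g,cv2.COLOR_RGB2HSV)
m=cv2.inRange(hsv[...,2],0,92)*1; m[:, :300]=0;m[:,395:]=0;m[:150]=0;m[250:]=0
J=onz(f,351,201,.078); print('jar',J)
t=grab_frame('top'); s=grab_frame('scene')
print(tri(ray(f,351,201),ray(s,275,350)), tri(ray(f,351,201),ray(t,240,268)))
Y=onz(f,448,304,.112); print('ybottle cap',Y)
o=monitor.observe(); d=Y-J; th=o['tool_rot'][2]
for a in(th,np.radians(78),np.radians(90),np.radians(100)):
  print(np.degrees(a),'bottle along jaw',d[0]*np.cos(a)+d[1]*np.sin(a),'across',-d[0]*np.sin(a)+d[1]*np.cos(a))
print('move mm',(J-o['position'])*1000)
# jar lid edge width, clamp check from two wrist views
w=np.load('w1.npy',allow_pickle=True).item()
for q in((258,400),(325,400)): print('amber',onz(w,*q,.10))
E
```

```text
jar [0.45194414 0.30982504 0.078     ]
(array([0.45331794, 0.31009896, 0.07337533]), np.float64(0.0007249099896006189)) (array([0.45275162, 0.30747607, 0.08639663]), np.float64(0.006970456612616404))
ybottle cap [0.55120999 0.35987836 0.112     ]
70.8593026770943 bottle along jaw 0.07983436361797919 across -0.07736613494124257
78.0 bottle along jaw 0.06959806169551726 across -0.08668998937744339
90.0 bottle along jaw 0.05005331479475573 across -0.09926585580193908
100.0 bottle along jaw 0.03205555750928109 across -0.10644945130344001
move mm [ -13.14004098   34.38135891 -171.0151325 ]
amber [ 0.48302437 -0.26924638  0.1       ]
amber [ 0.55932344 -0.27679891  0.1       ]
```

>>> {"op": "drive_tool", "data": {
  "steps": [85,-6,17,0,3.5,85,-6,16,0,3.5,85,0,0,-35,0,85,0,0,-35,0,85,0,0,0,0],
  "grip_force": 35
}}

```text
clock: 3.88
position: [0.4509, 0.3076, 0.1746]
tool_rot: [-1.566, 0.005, 1.362]
force: [-0.4, -0.3, -1.5]
grip_width: 0.0851
```

```bash
python3 - <<'E'
from h import *
f=snap('wrist'); o=monitor.observe(); print(o['position'],o['tool_rot'])
print('pred px',proj(f,(.4525,.310,.078)))
g=f['frame']; v=cv2.cvtColor(g,cv2.COLOR_RGB2HSV)
p=proj(f,(.4525,.310,.078)).astype(int)
m=((v[...,1]<40)&(v[...,2]<100)).astype(np.uint8)*255
m=cv2.morphologyEx(m,cv2.MORPH_OPEN,np.ones((7,7)))
n,l,st,ce=cv2.connectedComponentsWithStats(m); k=l[p[1],p[0]]; print(st[k],ce[k])
cv2.imwrite('pics/w3.png',cv2.cvtColor(g,cv2.COLOR_RGB2BGR))
E
```

```text
[0.45161343 0.30857039 0.1775472 ] [-1.56767673  0.0032925   1.36208662]
pred px [326.2181753  256.27758112]
[ 275  209   96   89 5856] [323.70064891 256.25119536]
```

>>> {"op": "drive_tool", "data": {
  "steps": [85,1,1,-36,0,85,0,0,-36,0,85,0,0,-36,0,85,0,0,-34,0,85,0,0,0,0],
  "grip_force": 35
}}

```text
clock: 4.35
position: [0.4527, 0.3094, 0.0343]
tool_rot: [-1.568, 0.004, 1.361]
force: [-1.0, -0.2, -1.4]
grip_width: 0.0854
```

>>> {"op": "drive_tool", "data": {
  "steps": [40,0,0,0,0,40,0,0,0,0,40,0,0,0,0,40,0,0,0,0,40,0,0,0,0],
  "grip_force": 35
}}

```text
clock: 4.77
position: [0.4548, 0.3115, 0.0403]
tool_rot: [-1.574, -0.003, 1.361]
force: [-1.7, 0.1, 5.1]
grip_width: 0.0586
```

>>> {"op": "drive_tool", "data": {
  "steps": [40,0,0,0,0,40,0,0,0,0,40,0,0,0,0,40,0,0,30,0,40,0,0,30,0],
  "grip_force": 35
}}

```text
clock: 5.18
position: [0.4534, 0.3106, 0.0997]
tool_rot: [-1.571, 0.0, 1.362]
force: [0.9, 0.4, -1.2]
grip_width: 0.059
```

```bash
python3 - <<'E'
from h import *
o=monitor.observe(); print(o['position'],o['tool_rot'],o['force'],o['grip_width'],o['qpos'])
E
```

```text
[0.45338013 0.31063047 0.09968395] [-1.57079009e+00  6.08803503e-05  1.36199110e+00] [ 0.90592104  0.3939252  -1.2369075 ] 0.058977978567390676 [-0.18850413  0.71027127 -0.73918815  1.88715606  0.65603771  0.80405999
  0.07816591]
```

>>> {"op": "drive_tool", "data": {
  "steps": [40,4,-15,34,0,40,9,-33,35,0,40,9,-33,35,0,40,9,-33,35,0,40,9,-33,10,0]
}}

```text
clock: 5.6
position: [0.4904, 0.1788, 0.237]
tool_rot: [-1.577, -0.003, 1.363]
force: [1.6, 1.0, -2.3]
grip_width: 0.0588
```

>>> {"op": "drive_tool", "data": {
  "steps": [40,9,-34,0,0,40,9,-34,0,0,40,9,-34,0,0,40,9,-34,0,0,40,9,-34,0,0]
}}

```text
clock: 6.02
position: [0.5348, 0.0066, 0.2334]
tool_rot: [-1.574, 0.0, 1.362]
force: [1.8, 0.2, -2.2]
grip_width: 0.0584
```

>>> {"op": "drive_tool", "data": {
  "steps": [40,9,-34,0,0,40,9,-34,0,0,40,9,-34,0,0,40,6,-20,0,0,40,0,0,0,0]
}}

```text
clock: 6.43
position: [0.568, -0.119, 0.2328]
tool_rot: [-1.573, 0.002, 1.356]
force: [0.3, 0.2, -2.5]
grip_width: 0.0585
```

```bash
python3 - <<'E'
from h import *
f=snap('wrist','w4.png'); np.save('w4.npy',f,allow_pickle=True)
o=monitor.observe(); print(o['position'],o['tool_rot'],o['force'],o['grip_width'],o['qpos'],f['xyz'],f['orientation'])
print(proj(f,(.572,-.140,.0215)))
E
```

```text
[ 0.5676669  -0.11604706  0.232815  ] [-1.57286302e+00  3.42194246e-04  1.35811571e+00] [ 0.09327086  1.44093105 -2.43407277] 0.058804506351648626 [ 0.66470144  0.57582578 -0.82337232  1.7092804   0.47494361  1.06580955
  1.04425626] [ 0.48533629 -0.1016065   0.360958  ] [2.80756945e+00 1.27245383e-03 1.35532543e+00]
[300.98135552 220.04408776]
```

View pics/w4.png

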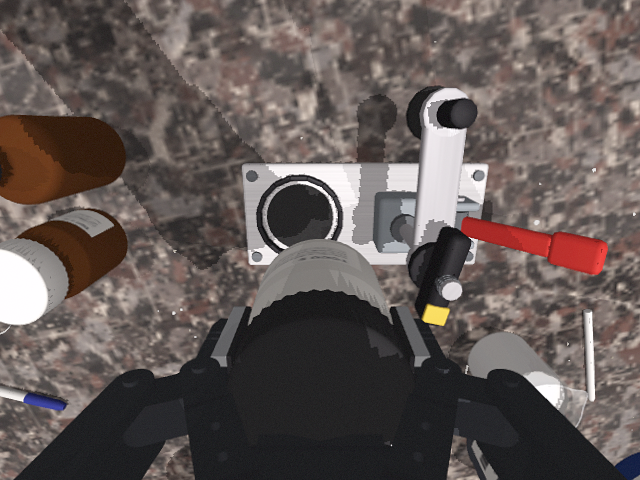

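The ring centre is at about (300,216), the plate screws at (250,176), (257,257), (478,175) and (471,256), and the jar is held upright.

```bash
python3 - <<'E'
from h import *
f=np.load('w4.npy',allow_pickle=True).item(); w=np.load('w1.npy',allow_pickle=True).item()
print('ring z.0215',onz(f,300,216,.0215),'tri',tri(ray(f,300,216),ray(w,324,261)))
S=[onz(f,*p,.012)[:2] for p in((250,176),(257,257),(478,175),(471,256))]
m=sum(S)/4; y=(S[2]+S[3]-S[0]-S[1]); th=np.arctan2(-y[0],y[1]); u=np.array([-np.sin(th),np.cos(th)])
print('mid',m,'yaw',np.degrees(th),'nest from mid',m-.063*u)
# jar: bottom/axis from lid? held at tool
# dark ring mask ellipse
g=cv2.cvtColor(f['frame'],cv2.COLOR_RGB2GRAY)
xs=[(257,216),(343,216)]
for p in xs: print(onz(f,*p,.0215))
o=monitor.observe(); R=Ro.from_euler('xyz',o['tool_rot']).as_matrix(); print('down dir of fingers',R[:,1],o['position'])
E
```

```text
ring z.0215 [ 0.56788673 -0.13999453  0.0215    ] tri (array([ 0.57161516, -0.14203004,  0.00884988]), np.float64(0.001724168553283342))
mid [ 0.58516136 -0.07933788] yaw -12.028775005682322 nest from mid [ 0.57203198 -0.1409546 ]
[ 0.55903718 -0.18039471  0.0215    ]
[ 0.57670336 -0.09964444  0.0215    ]
down dir of fingers [ 1.94790012e-03 -7.70723449e-04 -9.99997806e-01] [ 0.5676669  -0.11604706  0.232815  ]
```

>>> {"op": "drive_tool", "data": {
  "steps": [40,3,-25,0,0,40,0,0,-36,0,40,0,0,-38,0,40,0,0,-36,0,40,0,0,-30,0]
}}

```text
clock: 6.9
position: [0.5703, -0.1379, 0.0907]
tool_rot: [-1.572, -0.0, 1.363]
force: [0.9, -0.5, -2.7]
grip_width: 0.0586
```

>>> {"op": "drive_tool", "data": {
  "steps": [40,0,0,0,0,40,0,0,-12,0,40,0,0,-12,0,40,0,0,-6,0,40,0,0,0,0]
}}

```text
clock: 7.32
position: [0.5704, -0.1387, 0.0606]
tool_rot: [-1.571, 0.0, 1.362]
force: [-0.9, -0.5, -2.2]
grip_width: 0.0588
```

```bash
python3 - <<'E'
from h import *
o=monitor.observe(); print(o['position'],o['tool_rot'],o['force'],o['grip_width'])
E
```

```text
[ 0.57044665 -0.13865992  0.06064918] [-1.57080403e+00  1.83380804e-04  1.36170098e+00] [-0.94251488 -0.50442464 -2.20395123] 0.058821878947507
```

>>> {"op": "drive_tool", "data": {
  "steps": [40,1,-2,-4,0,40,0,0,-2,0,40,0,0,-2,0,40,0,0,0,0,40,0,0,0,0]
}}

```text
clock: 7.73
position: [0.5715, -0.1407, 0.0528]
tool_rot: [-1.571, -0.0, 1.362]
force: [0.3, 0.1, -2.7]
grip_width: 0.0591
```

>>> {"op": "drive_tool", "data": {
  "steps": [40,0,0,-1,0,40,0,0,-1,0,40,0,0,-1,0,40,0,0,0,0,40,0,0,0,0]
}}

```text
clock: 8.15
position: [0.5719, -0.1412, 0.0518]
tool_rot: [-1.572, 0.002, 1.361]
force: [-11.9, -1.4, 36.2]
grip_width: 0.0591
```

>>> {"op": "drive_tool", "data": {
  "steps": [40,0,0,1,0,40,0,0,1,0,72,0,0,0,0,72,0,0,0,0,72,0,0,0,0]
}}

```text
clock: 8.57
position: [0.5714, -0.1406, 0.0516]
tool_rot: [-1.571, -0.0, 1.362]
force: [0.5, -0.1, 0.0]
grip_width: 0.0725
```

>>> {"op": "drive_tool", "data": {
  "steps": [72,0,0,0,0,72,0,0,25,0,72,0,0,35,0,72,0,0,38,0,72,0,0,38,0]
}}

```text
clock: 8.98
position: [0.571, -0.1403, 0.189]
tool_rot: [-1.57, -0.001, 1.362]
force: [0.7, -0.8, -0.1]
grip_width: 0.0721
```

```bash
python3 - <<'E'
from h import *
f=snap('wrist','w5.png'); np.save('w5.npy',f,allow_pickle=True)
o=monitor.observe(); print(o['position'],o['tool_rot'],o['force'],o['grip_width'],o['qpos'])
print('lid pred',proj(f,(.571,-.141,.09)),'post pred',[proj(f,(.4985,-.0284,z)) for z in(.12,.15)])
E
```

```text
[ 0.5738434  -0.14018922  0.19618391] [-1.57787506e+00 -3.28721636e-04  1.36220973e+00] [ 4.77356977 -1.61385163 10.15186156] 0.07208712375025096 [ 0.677034    0.63108001 -0.79456439  1.71901564  0.52248889  1.00814964
  1.05624387]
lid pred [320.32322537 253.28612345] post pred [array([506.96733073, 100.13409054]), array([540.46171627,  96.80134299])]
```

View pics/w5.png

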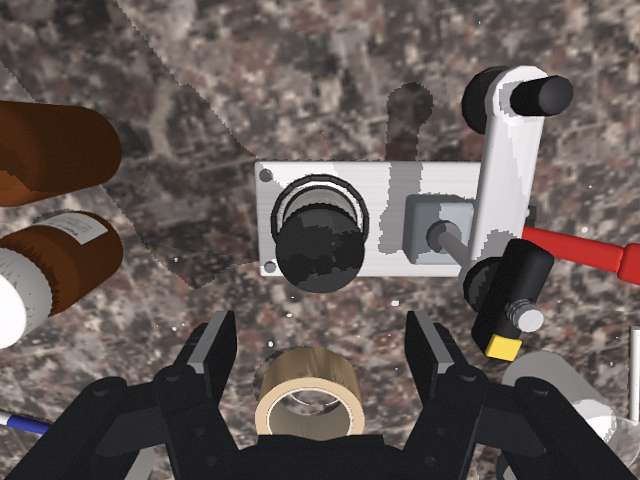

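The jar stands upright in the ring, lid at (320,248). The post top is at (557,97) and the nut's yellow mark at (504,347). I'll triangulate the post and nut.

```bash
python3 - <<'E'
from h import *
w1,w4,w5=[np.load(f'w{i}.npy',allow_pickle=True).item() for i in(1,4,5)]
print('post top',[tri(a,b) for a,b in((ray(w1,219,203),ray(w5,558,97)),(ray(w4,462,113),ray(w1,219,203)))])
def yel(f,x0,x1,y0,y1):
  h=cv2.cvtColor(f['frame'],cv2.COLOR_RGB2HSV); m=cv2.inRange(h,(22,140,110),(35,255,255)); s=np.zeros_like(m); s[y0:y1,x0:x1]=m[y0:y1,x0:x1]
  return np.argwhere(s).mean(0)[::-1]
y1,y4,y5=yel(w1,340,390,200,250),yel(w4,410,460,295,340),yel(w5,470,535,320,370); print(y1,y4,y5)
print('yellow',tri(ray(w1,*y1),ray(w5,*y5)),tri(ray(w1,*y1),ray(w4,*y4)))
print('stud top',tri(ray(w1,340,223),ray(w5,533,319)),tri(ray(w1,340,223),ray(w4,452,288)))
print('pred stud from nest',np.array([.5715,-.141])+.095*np.array([np.sin(np.radians(12.1)),np.cos(np.radians(12.1))]))
print('lid',tri(ray(w5,320,248),ray(w5,320,248)) if 0 else onz(w5,320,248,.09))
E
```

```text
post top [(array([ 0.50024664, -0.02702817,  0.15933566]), np.float64(0.0018358882353884647)), (array([ 0.49917741, -0.02770163,  0.15535713]), np.float64(0.0016721720528019592))]
[364.4893617  229.15248227] [435.24708625 314.70629371] [502.9391172  347.66210046]
yellow (array([ 0.61041555, -0.05762024,  0.16610686]), np.float64(0.00015968404863779965)) (array([ 0.61037629, -0.05755367,  0.16624023]), np.float64(8.912805920156789e-05))
stud top (array([ 0.59141088, -0.04783913,  0.17506854]), np.float64(0.0011747753482571736)) (array([ 0.5913763 , -0.04826912,  0.1730915 ]), np.float64(0.0014749434502699236))
pred stud from nest [ 0.59141376 -0.04811059]
lid [ 0.56730451 -0.14043595  0.09      ]
```

>>> {"op": "drive_tool", "data": {
  "steps": [60,0,0,10,0,50,-24,37,0,0,45,-24,38,0,0,45,-23,38,0,0,45,0,0,0,0],
  "grip_force": 20
}}

```text
clock: 9.45
position: [0.5013, -0.0288, 0.1977]
tool_rot: [-1.569, -0.001, 1.369]
force: [1.5, 1.4, 1.3]
grip_width: 0.0452
```

```bash
python3 - <<'E'
from h import *
f=snap('wrist','w6.png'); np.save('w6.npy',f,allow_pickle=True)
o=monitor.observe(); print(o['position'],o['tool_rot'],o['force'],o['grip_width'],o['qpos'])
w1,w4=[np.load(f'w{i}.npy',allow_pickle=True).item() for i in(1,4)]
print('post top pred',proj(f,(.4998,-.0274,.157)))
x,y=proj(f,(.4998,-.0274,.157)).astype(int)
g=cv2.cvtColor(f['frame'],cv2.COLOR_RGB2BGR)
cv2.imwrite('pics/w6c.png',cv2.resize(g[120:420,200:560],(720,600)))
E
```

```text
[ 0.50322321 -0.0318845   0.19768667] [-1.56996712e+00  3.27757284e-04  1.36689822e+00] [ 1.40150255 -1.69150848  0.2123271 ] 0.04515520692854258 [ 0.57830114  0.51137121 -0.84643056  1.93089403  0.48085961  0.91459471
  0.85854753]
post top pred [323.94800486 289.23139947]
```

View pics/w6c.png

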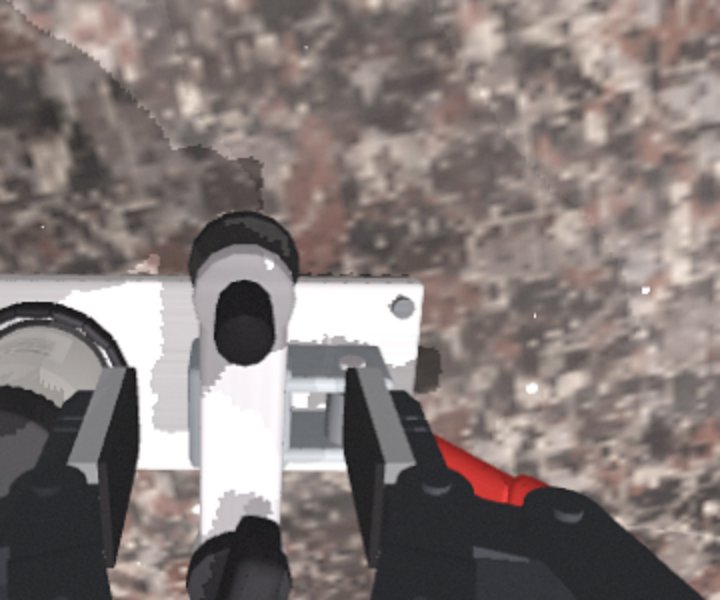

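The post top is at (322,287) in full-frame pixels, matching the prediction and lying between the jaws. I'll descend and grip it lightly.

>>> {"op": "drive_tool", "data": {
  "steps": [45,0,0,-20,0,45,0,0,-20,0,45,0,0,-7,0,10,0,0,0,0,10,0,0,0,0],
  "grip_force": 20
}}

```text
clock: 9.92
position: [0.505, -0.0348, 0.1507]
tool_rot: [-1.57, -0.0, 1.362]
force: [-1.0, 1.0, -0.6]
grip_width: 0.0214
```

>>> {"op": "drive_tool", "data": {
  "steps": [10,0,0,0,0,10,0,0,0,0,10,0,0,0,0,10,0,0,0,0,10,0,0,0,0],
  "grip_force": 20
}}

```text
clock: 10.33
position: [0.5051, -0.0349, 0.151]
tool_rot: [-1.571, -0.0, 1.362]
force: [0.2, 0.6, 0.8]
grip_width: 0.0149
```

```bash
python3 - <<'E'
from h import *
o=monitor.observe(); print(o['position'],o['force'],o['grip_width'])
s=np.array([.5914,-.0481]); a0=np.degrees(np.arctan2(*(o['position'][:2]-s)[::-1])); print(a0,np.linalg.norm(o['position'][:2]-s))
a=np.radians(np.linspace(a0,257.9,9)); p=s+.095*np.stack([np.cos(a),np.sin(a)],1); print((np.diff(p,axis=0)*1000).round(1)); print(p[-1])
E
```

```text
[ 0.50514916 -0.03488292  0.15103729] [0.22734427 0.55170129 0.82186243] 0.01485286097058048
171.28776833003448 0.0872576516884248
[[ -1.  -17.9]
 [  2.3 -17.8]
 [  5.6 -17. ]
 [  8.7 -15.6]
 [ 11.5 -13.7]
 [ 13.9 -11.3]
 [ 15.8  -8.5]
 [ 17.1  -5.4]]
[ 0.57148624 -0.14098941]
```

>>> {"op": "drive_tool", "data": {
  "steps": [40,0,0,0,0,40,0,0,0,0,40,-8,1,0,0,10,0,0,0,0,10,0,0,0,0],
  "grip_force": 25
}}

```text
clock: 10.75
position: [0.4965, -0.0339, 0.1507]
tool_rot: [-1.571, 0.0, 1.362]
force: [-0.4, 0.8, -0.2]
grip_width: 0.0166
```

>>> {"op": "drive_tool", "data": {
  "steps": [10,0,0,0,0,10,0,0,0,0,10,0,0,0,0,10,0,0,0,0,10,0,-9,0,0]
}}

```text
clock: 11.17
position: [0.4963, -0.0412, 0.1507]
tool_rot: [-1.57, -0.001, 1.364]
force: [-6.5, 2.6, 2.7]
grip_width: 0.0152
```

>>> {"op": "drive_tool", "data": {
  "steps": [10,0,-9,0,0,10,2,-18,0,0,10,6,-17,0,0,10,9,-16,0,0,10,11,-14,0,0]
}}

```text
clock: 11.58
position: [0.5255, -0.1175, 0.1508]
tool_rot: [-1.572, -0.001, 1.362]
force: [3.1, 8.3, -0.5]
grip_width: 0.0148
```

```bash
python3 - <<'E'
from h import *
o=monitor.observe(); print(o['position'],o['force'],o['grip_width'])
print((np.array([.5715,-.141])-o['position'][:2])*1000,np.linalg.norm(o['position'][:2]-[.5914,-.0481]))
E
```

```text
[ 0.52554088 -0.11747515  0.15082822] [ 3.07468602  8.25417203 -0.46197737] 0.014839982966581447
[ 45.95912255 -23.52485293] 0.09565738368554169
```

>>> {"op": "drive_tool", "data": {
  "steps": [10,13,-10,0,0,10,15,-8,0,0,10,14,-4,0,0,10,4,-1,0,0,10,0,0,0,0]
}}

```text
clock: 12.0
position: [0.5716, -0.1409, 0.1506]
tool_rot: [-1.571, 0.001, 1.361]
force: [-2.4, -6.9, 5.5]
grip_width: 0.015
```

>>> {"op": "drive_tool", "data": {
  "steps": [10,2,0,0,0,10,2,0,0,0,10,0,0,0,0,10,0,0,0,0,10,0,0,0,0]
}}

```text
clock: 12.42
position: [0.5739, -0.1413, 0.1506]
tool_rot: [-1.57, 0.003, 1.361]
force: [-6.2, -8.6, 4.6]
grip_width: 0.0149
```

```bash
python3 - <<'E'
from h import *
o=monitor.observe(); print(o['position'],o['force'],o['grip_width'])
d=o['position'][:2]-[.5914,-.0481]; print(np.linalg.norm(d),np.degrees(np.arctan2(d[1],d[0]))%360)
E
```

```text
[ 0.57385237 -0.1412674   0.15062221] [-6.20004018 -8.64527818  4.60742667] 0.014917079491505723
0.09480550436341456 259.3335724114447
```

>>> {"op": "drive_tool", "data": {
  "steps": [10,2,1,0,0,10,2,0,0,0,10,2,0,0,0,10,0,0,0,0,10,0,0,0,0]
}}

```text
clock: 12.83
position: [0.5776, -0.1419, 0.15]
tool_rot: [-1.565, 0.006, 1.359]
force: [-21.3, -14.5, 11.3]
grip_width: 0.0148
```

```bash
python3 - <<'E'
from h import *
o=monitor.observe(); print(o['position'],o['force'],o['grip_width'])
E
```

```text
[ 0.57760198 -0.14185909  0.14995366] [-21.33011252 -14.49926966  11.31723692] 0.014751978268008026
```

>>> {"op": "drive_tool", "data": {
  "steps": [10,-3,0,0,0,10,0,0,0,0,45,0,0,0,0,45,0,0,0,0,45,0,0,0,0]
}}

```text
clock: 13.25
position: [0.578, -0.1384, 0.1508]
tool_rot: [-1.571, -0.0, 1.362]
force: [-0.1, -0.3, 0.5]
grip_width: 0.045
```

>>> {"op": "drive_tool", "data": {
  "steps": [45,0,0,30,0,45,0,0,35,0,45,7,31,30,-5,45,7,31,0,-5,45,7,31,0,-5]
}}

```text
clock: 13.67
position: [0.5994, -0.0461, 0.2461]
tool_rot: [-1.574, -0.001, 1.094]
force: [1.0, -1.1, -0.9]
grip_width: 0.0449
```

>>> {"op": "drive_tool", "data": {
  "steps": [45,0,0,0,0,45,0,0,0,0,45,0,0,0,0,45,0,0,0,0,45,0,0,0,0]
}}

```text
clock: 14.08
position: [0.5984, -0.0484, 0.244]
tool_rot: [-1.571, 0.0, 1.099]
force: [-0.7, -0.3, 0.7]
grip_width: 0.0449
```

```bash
python3 - <<'E'
from h import *
f=snap('wrist','w7.png'); np.save('w7.npy',f,allow_pickle=True)
o=monitor.observe(); print(o['position'],o['tool_rot'],o['force'],o['grip_width'],o['qpos'])
print('stud pred',proj(f,(.5914,-.0481,.176)),'post pred',proj(f,(.5715,-.141,.157)))
E
```

```text
[ 0.59846991 -0.04828311  0.24408478] [-1.57055040e+00  1.97809030e-04  1.09896661e+00] [-0.40837838 -0.58578658 -0.68166458] 0.04507229424751061 [ 0.494201    0.58046303 -0.76308807  1.64123968  0.4394032   1.09961762
  0.70825583]
stud pred [316.63005019 260.79158516] post pred [176.58584517 284.96383677]
```

View pics/w7.png

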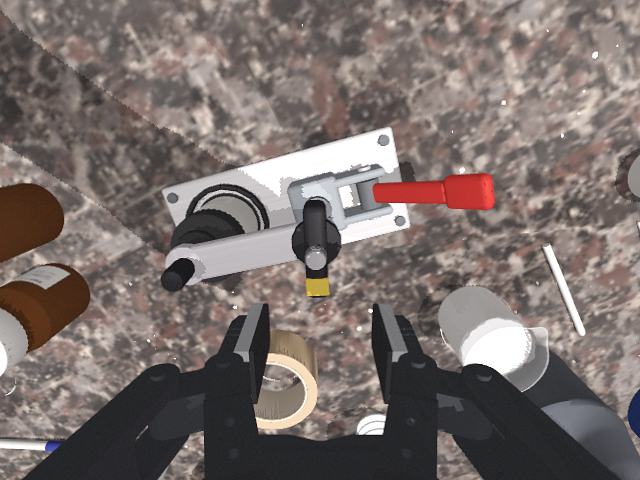

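The arm is at its stop, with the post at (176,282) over the jar. The nut bar is aligned with the tool, its stud at (316,259). Before turning the nut I need the lever angle, since it shifts the contact point, so I'll view lever crops from two places.

```bash
python3 - <<'E'
from h import *
I=[cv2.imread(f'pics/w{i}.png') for i in(1,7)]
a=cv2.resize(I[0][35:155,310:400],(450,600),interpolation=cv2.INTER_CUBIC)
b=cv2.resize(I[1][150:230,370:502],(660,400),interpolation=cv2.INTER_CUBIC)
b=cv2.resize(b,(350,212)); b=cv2.resize(I[1][160:220,430:500],(350,300),interpolation=cv2.INTER_CUBIC)
c=cv2.resize(cv2.imread('pics/w4.png')[205:285,535:615],(300,300),interpolation=cv2.INTER_CUBIC); c=np.hstack([c,np.zeros((300,50,3),np.uint8)])
cv2.imwrite('pics/lev.png',np.hstack([a,np.vstack([b,c])]))
E
```

```text
(no output)
```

View pics/lev.png

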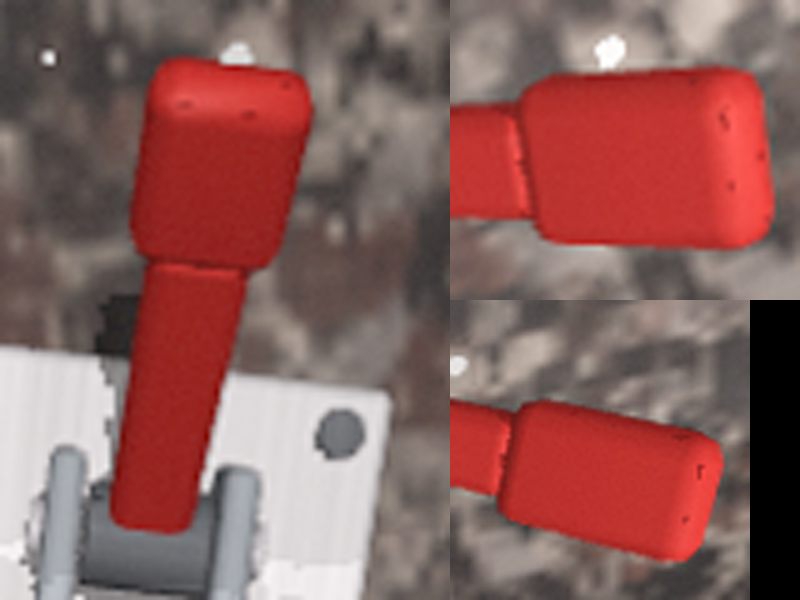

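```bash
cat > lev.py <<'E'
from h import *
from scipy.optimize import least_squares
W={i:np.load(f'w{i}.npy',allow_pickle=True).item() for i in(1,4,5,7)}
def mtri(obs):
    r=least_squares(lambda P:np.concatenate([proj(W[i],P)-px for i,px in obs.items()]),[.59,-.05,.12]); return r.x,np.abs(r.fun).max()
th=np.radians(-12.07); u=np.array([-np.sin(th),np.cos(th)]); x=np.array([np.cos(th),np.sin(th)])
piv=np.array([.5914,-.0481])+.05*u
E
python3 - <<'E'
from lev import *
N,e1=mtri({1:(350,87.4),7:(445,192.5),4:(550.5,247.7)}); F,e2=mtri({1:(355,56.6),7:(482.4,192),4:(599,257)})
for P in(N,F,(N+F)/2):
    d=P[:2]-piv; a,h=d@u,P[2]-.036; print(P.round(4),'own y,z',a,h,'x',d@x,'r',np.hypot(a,h),'ang',np.arctan2(h,a))
d=F-N; print('slope',np.arctan2(d[2],d[:2]@u),np.linalg.norm(d),e1,e2)
print('stud',mtri({1:(340,223),4:(452,288),5:(533,319),7:(316,258.5)}))
E
```

```text
[0.6116 0.0483 0.1045] own y,z 0.04848520178554507 0.06853610807565894 x -0.000384763524719051 r 0.08395244429046378 ang 0.9550943370806535
[0.6147 0.0672 0.1286] own y,z 0.06763643792391381 0.09257555567798045 x -0.0012853733405076792 r 0.11465130284528957 ang 0.9398220763468613
[0.6132 0.0577 0.1166] own y,z 0.05806081985472945 0.0805558318768197 x -0.0008350684326133652 r 0.0992990475864184 ang 0.9462778416046104
slope 0.8980960588907357 0.03074859321485485 0.63532420728788 1.8620094708375632
stud (array([ 0.5906375 , -0.04791631,  0.17498414]), np.float64(1.6893564459668937))
```

The lever is at about 0.89, so contact should come near nut 3.1 rad. I'm aiming for about 3.2, a slight preload, which means tool yaw of about -106°. Gripping the nut now.

>>> {"op": "drive_tool", "data": {
  "steps": [45,-7,0,0,0,45,0,0,-28,0,45,0,0,-28,0,45,0,0,-28,0,45,0,0,0,0],
  "grip_force": 50
}}

```text
clock: 14.55
position: [0.5889, -0.048, 0.156]
tool_rot: [-1.565, 0.003, 1.1]
force: [-1.1, 0.2, -2.1]
grip_width: 0.0451
```

>>> {"op": "drive_tool", "data": {
  "steps": [5,0,0,0,0,5,0,0,0,0,5,0,0,0,0,5,0,0,0,0,5,0,0,0,0]
}}

```text
clock: 14.97
position: [0.592, -0.0479, 0.1622]
tool_rot: [-1.573, 0.0, 1.099]
force: [-5.1, -3.5, 6.5]
grip_width: 0.0131
```

>>> {"op": "drive_tool", "data": {
  "steps": [5,0,0,0,0,5,0,0,0,0,5,0,0,0,0,5,0,0,0,0,5,0,0,0,0]
}}

```text
clock: 15.38
position: [0.592, -0.0479, 0.1622]
tool_rot: [-1.573, 0.0, 1.099]
force: [-4.0, -3.2, 5.3]
grip_width: 0.0127
```

```bash
python3 - <<'E'
from h import *
o=monitor.observe(); print(o['position'],np.degrees(o['tool_rot']),o['force'],o['moment'],o['grip_width'],o['qpos'])
E
```

```text
[ 0.59199121 -0.04790727  0.1622275 ] [-9.01193544e+01  2.44994835e-02  6.29927949e+01] [-4.01183811 -3.17259887  5.34640603] [-0.62032947  0.80778662  0.14056253] 0.012703977576822073 [ 0.46358354  0.66171465 -0.71418679  1.73521062  0.52277649  0.94233139
  0.63719   ]
```

>>> {"op": "drive_tool", "data": {
  "steps": [5,0,0,0,-4,5,0,0,0,-7,5,0,0,0,-7,5,0,0,-0.5,-7,5,0,0,-0.5,-7]
}}

```text
clock: 15.8
position: [0.5918, -0.0481, 0.1603]
tool_rot: [-1.572, -0.0, 0.535]
force: [0.2, -3.7, -11.3]
grip_width: 0.013
```

>>> {"op": "drive_tool", "data": {
  "steps": [5,0,0,-0.5,-7,5,0,0,-0.5,-7,5,0,0,-0.5,-7,5,0,0,-0.5,-7,5,0,0,-0.5,-7]
}}

```text
clock: 16.22
position: [0.5917, -0.0481, 0.1578]
tool_rot: [-1.572, -0.001, -0.076]
force: [0.3, -4.9, -10.3]
grip_width: 0.0128
```

```bash
python3 - <<'E'
from h import *
o=monitor.observe(); print(o['position'],np.degrees(o['tool_rot']),o['force'],o['moment'],o['grip_width'],o['qpos'])
E
```

```text
[ 0.59170386 -0.0481147   0.15780192] [-9.00461746e+01 -5.13652864e-02 -4.33815986e+00] [  0.28351884  -4.8864545  -10.2555823 ] [-1.04910759 -0.13030725  0.28438662] 0.012771457080750297 [ 0.27460339  0.60439506 -0.42336619  1.74859299  0.31569396  0.85546283
 -0.36703059]
```

>>> {"op": "drive_tool", "data": {
  "steps": [5,0,0,-0.6,-7,5,0,0,-0.6,-7,5,0,0,-0.6,-7,5,0,0,-0.6,-7,5,0,0,-0.5,-7]
}}

```text
clock: 16.63
position: [0.5917, -0.0481, 0.1552]
tool_rot: [-1.571, -0.001, -0.687]
force: [-2.5, -4.9, -2.6]
grip_width: 0.013
```

>>> {"op": "drive_tool", "data": {
  "steps": [5,0,0,-0.5,-7,5,0,0,-0.5,-7,5,0,0,-0.5,-7,5,0,0,-0.5,-7,5,0,0,-0.5,-7]
}}

```text
clock: 17.05
position: [0.5916, -0.0481, 0.1528]
tool_rot: [-1.57, -0.001, -1.297]
force: [-3.3, -6.0, -1.3]
grip_width: 0.0128
```

```bash
python3 - <<'E'
from h import *
o=monitor.observe(); print(o['position'],np.degrees(o['tool_rot']),o['force'],o['moment'],o['grip_width'],o['qpos'])
E
```

```text
[ 0.59155471 -0.04807555  0.1527585 ] [-8.99682523e+01 -3.35531361e-02 -7.43409597e+01] [-3.30991156 -5.9673507  -1.29910987] [-1.30133521  0.89924106  0.23749128] 0.012777379124233473 [ 0.05597422  0.58309506 -0.10713443  1.76465021  0.08297699  0.79753154
 -1.38904111]
```

>>> {"op": "drive_tool", "data": {
  "steps": [5,0,0,-0.4,-5,5,0,0,-0.4,-5,5,0,0,-0.4,-5,5,0,0,-0.3,-5,5,0,0,-0.2,-2]
}}

```text
clock: 17.47
position: [0.5916, -0.048, 0.1512]
tool_rot: [-1.57, -0.0, -1.681]
force: [-5.1, -5.4, 2.7]
grip_width: 0.0126
```

```bash
python3 - <<'E'
from h import *
o=monitor.observe(); print(o['position'],np.degrees(o['tool_rot']),o['force'],o['moment'],o['grip_width'],o['qpos'][6])
E
```

```text
[ 0.59155145 -0.0479505   0.15117521] [-8.99586356e+01 -1.05560198e-02 -9.62894277e+01] [-5.10247723 -5.37013324  2.65141534] [-1.42384443  1.22101809  0.26082323] 0.012646299283440486 -1.7036865493819593
```

>>> {"op": "drive_tool", "data": {
  "steps": [5,0,0,-0.2,-3,5,0,0,-0.2,-3,5,0,0,-0.2,-2,5,0,0,-0.1,-2,5,0,0,0,0]
}}

```text
clock: 17.88
position: [0.5915, -0.0479, 0.1505]
tool_rot: [-1.57, 0.0, -1.852]
force: [-5.9, -5.5, 1.9]
grip_width: 0.0127
```

```bash
python3 - <<'E'
from h import *
o=monitor.observe(); print(o['position'],np.degrees(o['tool_rot']),o['force'],o['moment'],o['grip_width'],o['qpos'][6])
y=np.degrees(o['tool_rot'][2]); print('nut',np.radians(77.93-y))
E
```

```text
[ 0.59149455 -0.04788553  0.1504831 ] [-8.99662779e+01  4.20540084e-03 -1.06118196e+02] [-5.87774801 -5.48588306  1.89846273] [-1.41466421  1.29422905  0.10628652] 0.012728129707775504 -1.8435243972405373
nut 3.2122470005518595
```

>>> {"op": "drive_tool", "data": {
  "steps": [40,0,0,0,0,40,0,0,0,0,40,0,0,0,0,40,0,0,20,0,40,0,0,30,0]
}}

```text
clock: 18.3
position: [0.5905, -0.0469, 0.1979]
tool_rot: [-1.574, -0.0, -1.849]
force: [0.6, 0.3, -0.1]
grip_width: 0.0401
```

>>> {"op": "drive_tool", "data": {
  "steps": [40,0,0,30,0,30,5,29,0,7,20,5,29,0,7,10,5,29,0,7,0,5,29,0,7]
}}

```text
clock: 18.72
position: [0.6119, 0.0704, 0.2299]
tool_rot: [-1.569, 0.001, -1.355]
force: [0.0, -1.2, -0.2]
grip_width: 0.0004
```

>>> {"op": "drive_tool", "data": {
  "steps": [0,0,0,0,7,0,0,0,0,7,0,0,0,0,7,0,0,0,0,7,0,0,0,0,7]
}}

```text
clock: 19.13
position: [0.6118, 0.0691, 0.2296]
tool_rot: [-1.57, -0.0, -0.744]
force: [-0.3, -0.1, 0.2]
grip_width: -0.0
```

>>> {"op": "drive_tool", "data": {
  "steps": [0,0,0,0,7,0,0,0,0,7,0,0,0,0,7,0,0,0,0,7,0,0,0,0,3]
}}

```text
clock: 19.55
position: [0.6118, 0.0689, 0.2296]
tool_rot: [-1.57, -0.001, -0.201]
force: [0.7, -0.2, -0.1]
grip_width: 0.0
```

```bash
python3 - <<'E'
from h import *
f=snap('wrist','w8.png'); np.save('w8.npy',f,allow_pickle=True); snap('scene','s8.png')
o=monitor.observe(); print(o['position'],np.degrees(o['tool_rot']),o['force'],o['grip_width'],o['qpos'])
print('stud pred',proj(f,(.5914,-.0481,.175)),'lever tip',proj(f,(.6132,.0577,.1166)),'post',proj(f,(.5715,-.141,.15)))
I=cv2.imread('pics/w8.png'); s=cv2.imread('pics/s8.png')[190:280,290:402]
cv2.imwrite('pics/c8.png',np.hstack([I[:480,150:500],cv2.resize(s,(448,480),interpolation=cv2.INTER_CUBIC)]))
E
```

```text
[0.61178804 0.06879559 0.22942722] [-8.99564410e+01 -2.36918875e-02 -1.19199685e+01] [0.21677437 0.01468082 0.31407476] -0.00011497036923789892 [ 0.04053082  0.54257595 -0.36512619  1.62960645  0.21900178  1.00929251
 -0.60170754]
stud pred [325.73831681 443.38961357] lever tip [325.57789575 258.97549201] post [323.62354995 505.40494512]
```

View pics/c8.png

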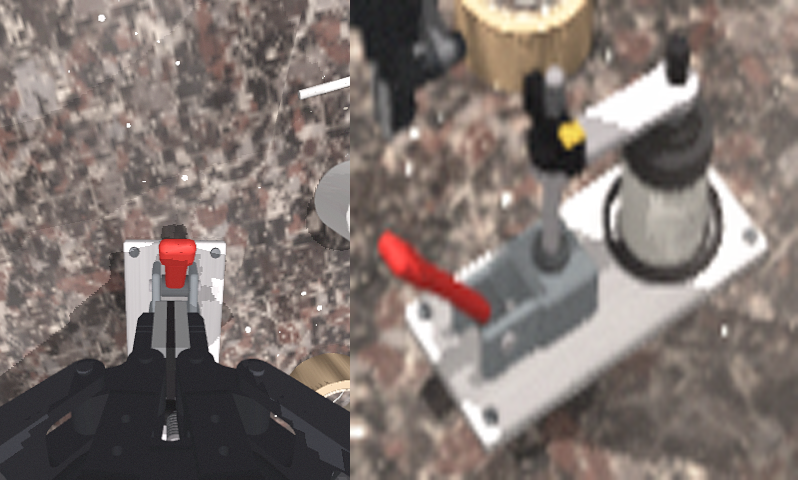

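The foot looks seated on the lid with no gap and the lever is still up. Now I'll press the lever home along its arc.

>>> {"op": "drive_tool", "data": {
  "steps": [0,1,-17,0,0,0,0,0,-28,0,0,0,0,-28,0,0,0,0,-28,0,0,0,0,0,0],
  "grip_force": 60
}}

```text
clock: 20.07
position: [0.6104, 0.0514, 0.1407]
tool_rot: [-1.573, 0.006, -0.211]
force: [-1.1, 0.5, -0.1]
grip_width: -0.0002
```

>>> {"op": "drive_tool", "data": {
  "steps": [0,1,6,-15,0,0,2,9,-11,0,0,2,7,-9,0,0,1,6,-9,0,0,0,0,0,0]
}}

```text
clock: 20.48
position: [0.6186, 0.0813, 0.1001]
tool_rot: [-1.57, 0.001, -0.208]
force: [0.5, 0.5, -0.5]
grip_width: 0.0001
```

```bash
python3 - <<'E'
from h import *
o=monitor.observe(); p=o['position']; print(p,o['force'],np.degrees(o['tool_rot']))
d=p[:2]-[.6018,.0008]; print('own y',d@[.209,.978],'own x',d@[.978,-.209])
E
```

```text
[0.61856756 0.08128584 0.10014607] [ 0.52731911  0.5473031  -0.4693771 ] [-8.99820064e+01  3.91027598e-02 -1.19258989e+01]
own y 0.0822195678201074 own x -0.0004228644872208681
```

>>> {"op": "drive_tool", "data": {
  "steps": [0,1,7,-12,0,0,1,6,-11,0,0,1,2,-11,0,0,0,2,-8,0,0,0,0,-2,0]
}}

```text
clock: 20.9
position: [0.6216, 0.0973, 0.0558]
tool_rot: [-1.57, 0.0, -0.209]
force: [-0.8, -1.0, 13.8]
grip_width: 0.0002
```

>>> {"op": "drive_tool", "data": {
  "steps": [0,0,0,-2,0,0,0,0,-1,0,0,0,0,-1,0,0,0,0,0,0,0,0,0,0,0]
}}

```text
clock: 21.32
position: [0.622, 0.0973, 0.055]
tool_rot: [-1.57, -0.001, -0.209]
force: [-10.6, -2.3, 35.3]
grip_width: -0.0
```

```bash
python3 - <<'E'
from h import *
o=monitor.observe(); p=o['position']; print(p,o['force'],np.degrees(o['tool_rot']))
d=p[:2]-[.6018,.0008]; print('own y',d@[.209,.978],'own x',d@[.978,-.209])
E
```

```text
[0.62195894 0.09728682 0.05499934] [-10.5621711   -2.34243026  35.31580904] [-8.99560664e+01 -6.11732684e-02 -1.19793000e+01]
own y 0.09857733150513702 own x -0.00045030198869761874
```

The lever is at a firm stop (35 N, tips at z = 41 mm, which matches level). Backing off straight up and checking.

>>> {"op": "drive_tool", "data": {
  "steps": [0,0,0,5,0,0,0,0,30,0,0,0,0,40,0,0,0,0,40,0,0,0,0,40,0]
}}

```text
clock: 21.73
position: [0.621, 0.097, 0.2096]
tool_rot: [-1.57, 0.001, -0.209]
force: [0.4, -1.0, -0.3]
grip_width: 0.0
```

>>> {"op": "drive_tool", "data": {
  "steps": [0,0,0,40,0,0,-20,-30,20,0,0,-20,-30,0,0,0,0,0,0,0,0,0,0,0,0]
}}

```text
clock: 22.15
position: [0.5811, 0.035, 0.2686]
tool_rot: [-1.571, -0.001, -0.212]
force: [0.8, -0.0, -0.7]
grip_width: -0.0001
```

```bash
python3 - <<'E'
from h import *
f=snap('wrist','w9.png'); np.save('w9.npy',f,allow_pickle=True); snap('scene','s9.png')
o=monitor.observe(); print(o['clock'],o['position'],o['force'])
for lab,z,r in(('home tip',.042,.098),('up tip',.1166,.058)):
  print(lab,proj(f,np.append(np.array([.6018,.0008])+r*np.array([.209,.978]),z)))
h=cv2.cvtColor(f['frame'],cv2.COLOR_RGB2HSV); m=cv2.inRange(h,(0,170,90),(6,255,255)); n,l,st,ce=cv2.connectedComponentsWithStats(m); print([(st[i],ce[i]) for i in range(1,n) if st[i][4]>100])
I=cv2.imread('pics/w9.png'); s=cv2.imread('pics/s9.png')[190:280,290:402]
cv2.imwrite('pics/c9.png',np.hstack([I[:480,150:500],cv2.resize(s,(448,480),interpolation=cv2.INTER_CUBIC)]))
E
```

```text
22.25 [0.58166102 0.03720338 0.26794669] [0.90448836 0.2251876  0.22799008]
home tip [349.59790219 135.36649719]
up tip [355.69852302 192.97194333]
[(array([ 336,  114,   27,  113, 1651], dtype=int32), array([349.01756511, 163.86977589]))]
```

View pics/c9.png

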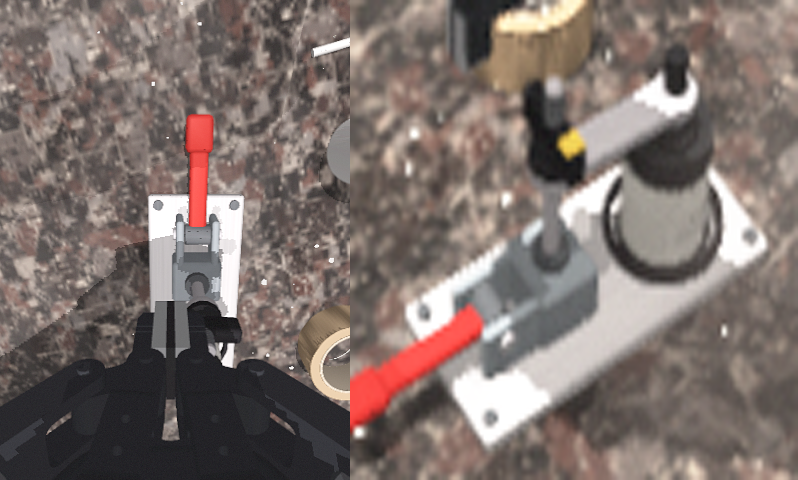

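The lever is home and stays there: the paddle is at about (350,133), against a predicted (350,135). The foot is down on the lid and the jar is upright. Handing in.

```bash
python3 -c "
from h import *
print(workorder.job_done())"
```

```text
the job is handed in; nothing more can be done
None
```

I set the rightmost black-lidded jar upright in the clamp ring and swung the arm to its stop. I then turned the wing nut clockwise to about 3.21 rad with the lever still up, and pressed the lever fully home. I handed the job in at about 22 s of the 72 s allowed.

**Last checks**
- **Jar:** it stands upright in the ring, with the foot on the lid.
- **Arm stop:** pushing the post met a firm 21 N, and the post lines up over the jar.
- **Lever:** it met a firm 35 N stop at the level position, and it stayed down after the tool backed off.
- **Gripper:** it is clear of everything.

**Unsure or in disagreement**
- **Foot contact:** I set it by nut angle plus a camera look that showed no gap, not by feeling it. I estimated contact at about 3.1 rad, so the preload should be about 0.4 mm.
- **Lever resistance:** the one force reading during the press was near zero at mid-stroke with the tool at rest, so the 8–9 N resistance was not confirmed.
- **Post height:** it measured about 6 mm lower than the task text implies; I went by the text.

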